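# Set up the wire rolling mill

## Task

Get the rolling mill ready for the next wire job: take the bare spools off the feed stand and put them in the tray, and set every full wire spool upright and fully down on a spindle of its own. Wind the mill's handwheel clockwise until its crank handle stands beside the index post, and then turn the dial's bezel until its zero mark is at the needle. Leave the pliers, loupe and file where they are.

Things in the scene. Friction and masses are not known exactly. Their poses are not given: they have to be found in the camera images.
- mill: grey hand rolling mill bolted to the bench, 100 x 240 mm, its flat top plate 165 mm above the bench (the plate spans x -45 to 45, y -115 to 125 mm). Carries the handwheel towards its +y end and the dial towards its -y end. Origin: centre of its underside; z up; its front faces its own -x.
- wheel_centre (a point): point on the vertical axis of the handwheel, at the height of the wheel's top face (197 mm above the bench); fixed to the mill, mill's axes. The spoked steel wheel has radius 48 mm and is 12 mm thick. The index post is a thin steel post with a small white cap, level with the wheel, just outside the rim, 52 to 57 mm from this point along the mill's +y.
- crank_handle (a point): middle of the upright black crank handle of the handwheel: a cylinder of 16 mm diameter and 42 mm length standing on the wheel, 36 mm from the wheel's axis, from 197 to 239 mm above the bench (this point at 218). It spins freely about its own upright axis, so it can be pinched from above and carried round with the gripper's heading unchanged.
- handwheel (a joint): angle of the handwheel, rad; grows as it is wound clockwise seen from above; 0 when the crank handle stands right beside the index post (from the wheel's axis, along the mill's +y). It starts between -5.4 and -3.4, so the clockwise way to the post is less than one turn; it has stops at -6.1 and 0.8. Friction about 0.12 N m; it stays where it is left.
- dial_centre (a point): centre of the dial on its vertical axis, at the height of the bezel's rim (197 mm above the bench); fixed to the mill, mill's axes. The bezel is a knurled steel ring, 54 mm in diameter, its grippable side from 181 to 197 mm above the bench; the white scale inside turns with it. 65 mm from the mill's middle.
- zero_mark (a point): the zero of the scale, on the turning bezel: the one broad black bar, with a raised black lug (3 mm high) on the rim beside it; 21 mm from the dial's axis.
- dial_bezel (a joint): angle of the bezel, rad; grows as it is turned anticlockwise seen from above; at 0 the zero mark points along the mill's -x. It may be turned either way (stops at -7.5 and 7.5, it starts between 0.9 and 5.4). Friction about 0.04 N m; it stays where it is left.
- needle_tip (a point): tip of the thin black needle inside the dial, 21 mm from the dial's axis, same height as zero_mark. It is not touched by hand: it is geared to the handwheel.
- needle (a joint): angle of the needle, rad; grows clockwise seen from above; always half the handwheel's angle; at 0 the needle points along the mill's -x. So the zero mark is at the needle when the dial_bezel angle equals minus this angle, give or take whole turns.
- stand: dark steel feed stand, a fixed base 75 x 250 x 15 mm, with three upright spindles in a row along its y, 80 mm apart. Origin: centre of its underside.
- tray: aluminium tray for bare spools, fixed, 125 (x) x 190 (y) mm outside, 30 mm high, 4 mm walls and floor. Origin: centre of its underside.
- spindle1 (a point): foot of spindle 1 (+y end of the stand), on its axis at the base's top face, 15 mm above the bench; axes as the stand's. The spindle is 10 mm thick and 52 mm tall, tapered over its last 7 mm.
- spindle2 (a point): foot of spindle 2 (middle of the stand), on its axis at the base's top face, 15 mm above the bench; axes as the stand's. The spindle is 10 mm thick and 52 mm tall, tapered over its last 7 mm.
- spindle3 (a point): foot of spindle 3 (-y end of the stand), on its axis at the base's top face, 15 mm above the bench; axes as the stand's. The spindle is 10 mm thick and 52 mm tall, tapered over its last 7 mm.
- spool1: full wire spool: white flanges, brass wire wound tight between them (the winding is about 40 mm thick); 46 mm in diameter, 40 mm tall, with a 16 mm bore right through; stands upright. Origin: centre of its underside, z up along the bore. About 150 g. May be absent (None from the start).
- spool2: full wire spool: white flanges, brass wire wound tight between them (the winding is about 40 mm thick); 46 mm in diameter, 40 mm tall, with a 16 mm bore right through; stands upright. Origin: centre of its underside, z up along the bore. About 150 g. May be absent (None from the start).
- spool3: full wire spool: white flanges, brass wire wound tight between them (the winding is about 40 mm thick); 46 mm in diameter, 40 mm tall, with a 16 mm bore right through; stands upright. Origin: centre of its underside, z up along the bore. About 150 g. May be absent (None from the start).
- bare1: bare spool, run out: white flanges and a slim bare core of 22 mm, no wire; flanges 46 mm in diameter, 40 mm tall, with a 16 mm bore right through; stands upright. Origin: centre of its underside, z up along the bore. About 40 g. Starts on a spindle. May be absent (None from the start).
- bare2: bare spool, run out: white flanges and a slim bare core of 22 mm, no wire; flanges 46 mm in diameter, 40 mm tall, with a 16 mm bore right through; stands upright. Origin: centre of its underside, z up along the bore. About 40 g. Starts on a spindle. May be absent (None from the start).
- bare3: bare spool, run out: white flanges and a slim bare core of 22 mm, no wire; flanges 46 mm in diameter, 40 mm tall, with a 16 mm bore right through; stands upright. Origin: centre of its underside, z up along the bore. About 40 g. Starts on a spindle. May be absent (None from the start).
- pliers: pliers with red grips, about 145 mm long, lying flat; bystander. Origin: under the joint.
- loupe: black loupe, a cylinder 37 mm in diameter and 35 mm high; bystander. Origin: centre of its underside.
- file: file with a wooden handle, 220 mm long, lying; bystander. Origin: under the end of the handle where the blade begins.
There are look-alikes about, which are no part of the job. Leave any blue or brown look-alike of the bare3 alone.

How it is judged:
On the way, in this order (a step that is already met when the one before it is completed fails the run):
1. the handwheel has been wound until its handle is beside the index post (within 0.15 rad) (value of joint handwheel between -0.15 and 0.15 rad), for 0.2 s.
2. after that, the bezel has been turned until its zero mark is at the needle (marks within 3 mm) (all of step 1 and distance between zero_mark and needle_tip below 0.003 m and velocity of joint dial_bezel between -0.1 and 0.1 rad/s), for 0.2 s.
At the end, for the whole second after the job is handed in: Handwheel handle within 0.15 rad of the index post; the dial's zero mark within 3 mm of the needle tip; every full spool present stands on a spindle, within 6 mm of its axis, tilted under 0.08 rad, its underside within 4 mm of the stand's base; every bare spool present lies in the tray; all at rest (all of step 2 and ((horizontal distance between spool1 and spindle1 below 0.006 m and z of spool1 in the frame of spindle1 between -0.004 and 0.004 m) or (horizontal distance between spool1 and spindle2 below 0.006 m and z of spool1 in the frame of spindle2 between -0.004 and 0.004 m) or (horizontal distance between spool1 and spindle3 below 0.006 m and z of spool1 in the frame of spindle3 between -0.004 and 0.004 m)) and angle between each of spool1, spool2, spool3's own z axis and vertical below 0.08 rad and linear speed of each of spool1, spool2, spool3, bare1, bare2, bare3 below 0.02 m/s and ((horizontal distance between spool2 and spindle1 below 0.006 m and z of spool2 in the frame of spindle1 between -0.004 and 0.004 m) or (horizontal distance between spool2 and spindle2 below 0.006 m and z of spool2 in the frame of spindle2 between -0.004 and 0.004 m) or (horizontal distance between spool2 and spindle3 below 0.006 m and z of spool2 in the frame of spindle3 between -0.004 and 0.004 m)) and ((horizontal distance between spool3 and spindle1 below 0.006 m and z of spool3 in the frame of spindle1 between -0.004 and 0.004 m) or (horizontal distance between spool3 and spindle2 below 0.006 m and z of spool3 in the frame of spindle2 between -0.004 and 0.004 m) or (horizontal distance between spool3 and spindle3 below 0.006 m and z of spool3 in the frame of spindle3 between -0.004 and 0.004 m)) and x of bare1 in the frame of tray between -0.06 and 0.06 m and y of bare1 in the frame of tray between -0.092 and 0.092 m and z of each of bare1, bare2, bare3 in the frame of tray below 0.05 m and x of bare2 in the frame of tray between -0.06 and 0.06 m and y of bare2 in the frame of tray between -0.092 and 0.092 m and x of bare3 in the frame of tray between -0.06 and 0.06 m and y of bare3 in the frame of tray between -0.092 and 0.092 m); the robot touches nothing.
It fails at once if the pliers is moved more than 30 mm (distance of pliers from where it was at the start of the episode above 0.03 m).
It fails at once if the loupe is moved more than 30 mm (distance of loupe from where it was at the start of the episode above 0.03 m).
It fails at once if the file is moved more than 30 mm (distance of file from where it was at the start of the episode above 0.03 m).
Of spool1, spool2, spool3 only 2 to 3 are there at a start; the rules pass over those that are not, and their reading is None.
Of bare1, bare2, bare3 only 2 to 3 are there at a start; the rules pass over those that are not, and their reading is None.
At some moment in a run one of spool1, spool2, spool3 may be knocked a few centimetres aside while the robot is not near it.
It also fails if it takes over 210 s, if anything falls off the work surface, if the arm or the gripper's body presses on something with over 40 N, if the wrist force passes 120 N, or if a joint passes its speed limit or range.

## Robot

A 6-joint arm with a two-finger parallel gripper is mounted at the origin on the work surface. World frame = base frame: x ahead of the robot, y to its left, z up, the work surface at z = 0. Lengths are in m, angles in rad, forces in N, time in s.
With the tool pointing down it reaches from about 0.275 to 0.725 m from the base axis. Payload 5.6 kg.
Tool frame: the origin (TCP) lies on the mounting face of the last link; the fingertips stand 173 mm ahead of it and the grasp point (between the pads) lies 155 mm ahead of it; z points along the fingers, y is the line along which they close (so a half turn about z gives the same grasp; the last joint's range is limited). The gripper opens to 85 mm and grips with 20 to 120 N. Pads are 22 mm wide; open, the fingers measure 114 mm over their backs; the gripper's body (76 mm by 85 mm) begins 54 mm behind the grasp point. The pads swing forward as they close: fully open they stand 13 mm farther back than shut.
Start: joints at [1.447, 0.255, 0.108, 0, -1.424, -0.285], TCP at [0.219, 0.505, 0.405] pointing down, gripper open.
Joint ranges: [-2.95, 2.95], [-1.21, 1.97], [-1.09, 1.5], [-2.87, 1.71], [-2.94, -0.07], [-3.05, 3.05]. Speed limits (rad/s): [2.57, 2.57, 3.14, 3.14, 3.14, 3.14].

## Interface

Orientations are given as [roll, pitch, yaw] about the fixed x, y, z axes, in that order (R = Rz(yaw) Ry(pitch) Rx(roll)).
In Python, from station import robot gives the robot as it stands. The module is installed in compiled form; this text tells all that it offers.
- The arm moves only by the tool arm_command, never from a script. Its argument "rows" is a list of rows, each a list of 5 numbers: the opening, from -1 (shut) to 1 (fully open), then the shift along the tool's x, y, z in cm, then the turn about the tool's z in degrees. A call has exactly 5 rows; each row is the pose to reach, as a shift and turn from the pose commanded when the call began, along the tool's axes at that moment; what a row does not reach only later rows make up. A row lasts 1/12 s, in which the tool goes at most 41.7 mm and 7.16 degrees, less where a joint would pass 70% of its speed; a pose out of reach is approached as far as the arm can. A call with a gripper value outside its range is refused whole. The fingers move at their own pace and stop on an object; the grip force is fixed at half the most. Time passes only in rows, so rows that repeat a pose let the fingers close, or fill a call up. It gives the time, the measured TCP pose, the force, the opening and the grip force at its end, in the units of the state.
- robot.sense(): the state, without advancing time (a new reading comes with each control period).
- robot.camera(name): name is "scene" or "top"; returns a dict with "img" (480x640x3 uint8, red, green, blue), "depth" (480x640 float32, m along the optical axis (not along the pixel's ray), 0 where there is no reading), "fx", "fy", "cx", "cy" (pixels), "R" (3x3) and "t" (3): a world point X has camera coordinates R X + t. Camera axes: x right, y down, z forward; pixel columns grow to the right and rows downward; lengths in m; the calibration is good to about 2 mm. A picture is of the moment at which its call begins.
- robot.sign_off(): hands the job in; it is judged then, once.
The state is a dict: "time_s": time; "q": joint angles; "dq": joint speeds; "joint_efforts": joint torques, N m; "eef_pos": TCP position; "tool_rot": TCP orientation; "contact_force": force on the tool from outside, world axes, zero at the start; "ft_torque": the same for the moment, N m; "opening": finger opening in m; "finger_force": force on a finger pad.
Only numpy, scipy, OpenCV 4.12 (cv2) and the standard library are available. Lean on these libraries where they do the work, as an engineer would, in place of code of your own. Each camera call takes 0.05 s, during which the arm holds its last target. There are 200 camera calls.

## Working session

There is one attempt and no reset: what is moved stays moved. The work goes in short steps, Python scripts to look and compute and a tool call to move; the robot and the scene stay as the last step left them, time stands still between calls to the robot, and variables do not carry over. Pictures are saved under pics/ and viewed, at most 14 in all, crops included, and the job is handed in when it is done.

Besides the shell and the picture viewer there is one more tool, called as name([rows], argument=value, ...), one row to a line, values as JSON. arm_command: Moves the arm, as the interface text tells. Its arguments: {"type":"object","properties":{"rows":{"type":"array"}},"required":["rows"]}

```bash
mkdir -p pics
cat > h.py <<'E'
from station import robot
import numpy as np, cv2
def shot(n,name):
    c=robot.camera(n); cv2.imwrite(f'pics/{name}.png',c['img'][:,:,::-1]); np.savez(f'pics/{name}.npz',**c); return c
def W(c,u,v,z=None):
    "pixel to world: by depth, or on plane of height z"
    R,t=c['R'],c['t']; d=np.array([(u-c['cx'])/c['fx'],(v-c['cy'])/c['fy'],1.])
    C=-R.T@t; r=R.T@d
    s=c['depth'][int(round(v)),int(round(u))] if z is None else (z-C[2])/r[2]
    return C+s*r
def P(c,X):
    p=c['R']@np.array(X)+c['t']; return np.array([c['fx']*p[0]/p[2]+c['cx'],c['fy']*p[1]/p[2]+c['cy']])
E
python3 - <<'E'
from h import *
for n in('scene','top'):
    c=shot(n,n+'0'); print(n,c['fx'],c['cx'],c['cy'],-c['R'].T@c['t'],c['R'].round(3).tolist())
s=robot.sense();print({k:np.round(v,3) for k,v in s.items()})
E
```

```text
scene 515.5553544067291 320.9907609896889 239.645340890115 [ 1.04200399 -0.32231137  1.12185835] [[0.546, 0.838, 0.004], [0.729, -0.473, -0.494], [-0.412, 0.272, -0.87]]
top 573.2454383087359 324.39604356569953 242.11238087845703 [ 0.38821455 -0.01318641  1.54697614] [[0.025, -0.999, 0.022], [-0.992, -0.028, -0.126], [0.126, -0.019, -0.992]]
{'time_s': np.float64(0.1), 'q': array([ 1.447,  0.256,  0.107, -0.   , -1.424, -0.285]), 'dq': array([-0.   , -0.   ,  0.003, -0.002, -0.   , -0.   ]), 'joint_efforts': array([-2.0000e-03, -3.8760e+01,  2.3848e+01,  5.3780e+00, -4.0000e-03,
       -0.0000e+00]), 'eef_pos': array([0.219, 0.505, 0.404]), 'tool_rot': array([ 3.14 , -0.   , -0.409]), 'contact_force': array([0.255, 0.392, 0.11 ]), 'ft_torque': array([ 0.002, -0.031,  0.072]), 'finger_force': np.float64(0.0), 'opening': np.float64(0.085)}
```

View pics/top0.png

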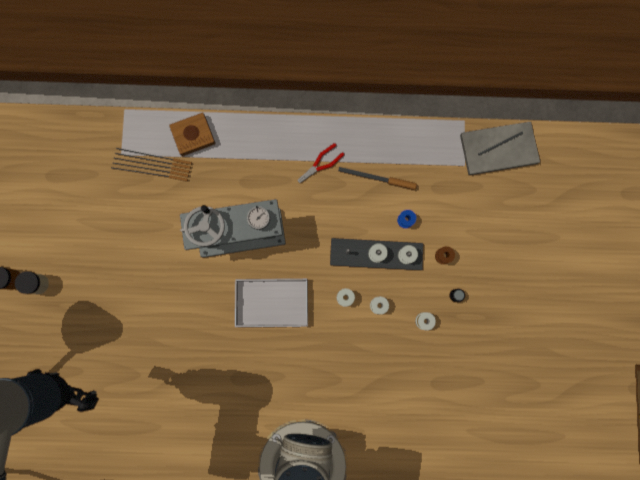

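View pics/scene0.png

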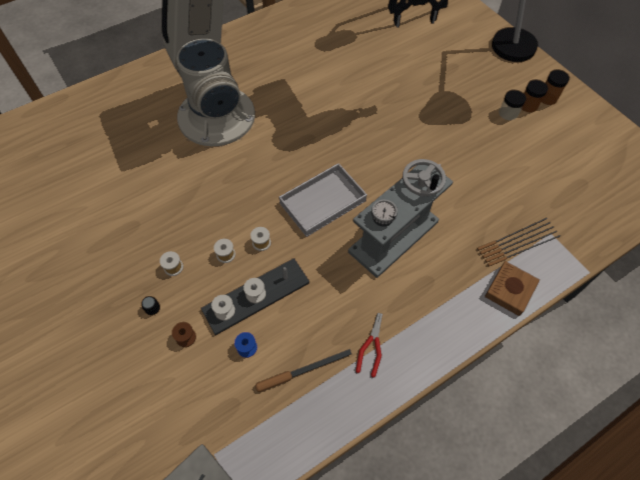

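Run:
```python
from h import *
a=cv2.imread('pics/scene0.png');b=cv2.imread('pics/top0.png')
A=cv2.resize(a[215:365,130:320],None,fx=4,fy=4,interpolation=3)[:300*2]
cv2.imwrite('pics/c1.png',A)
B=cv2.resize(b[190:265,175:295],None,fx=5,fy=5,interpolation=3)
C=cv2.resize(a[150:230,350:450],None,fx=5,fy=5,interpolation=3)[:375]
o=np.zeros((600,800,3),np.uint8);o[:375*400//600//1,:400]=cv2.resize(B,(400,250));o[:400,400:]=cv2.resize(a[150:250,350:450],(400,400),interpolation=3)
o[260:510,:400]=cv2.resize(b[230:330,325:485],(400,250),interpolation=3)
cv2.imwrite('pics/c2.png',o)
```

```text
(no output)
```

View pics/c1.png

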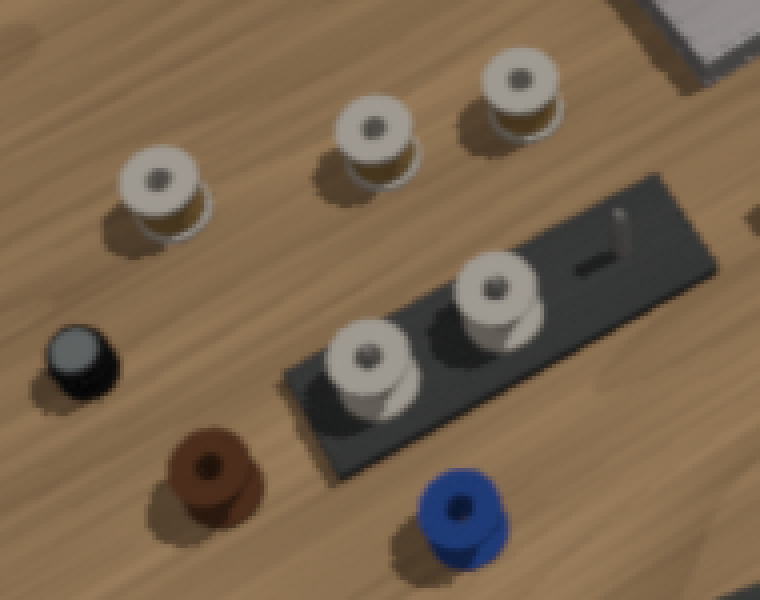

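View pics/c2.png

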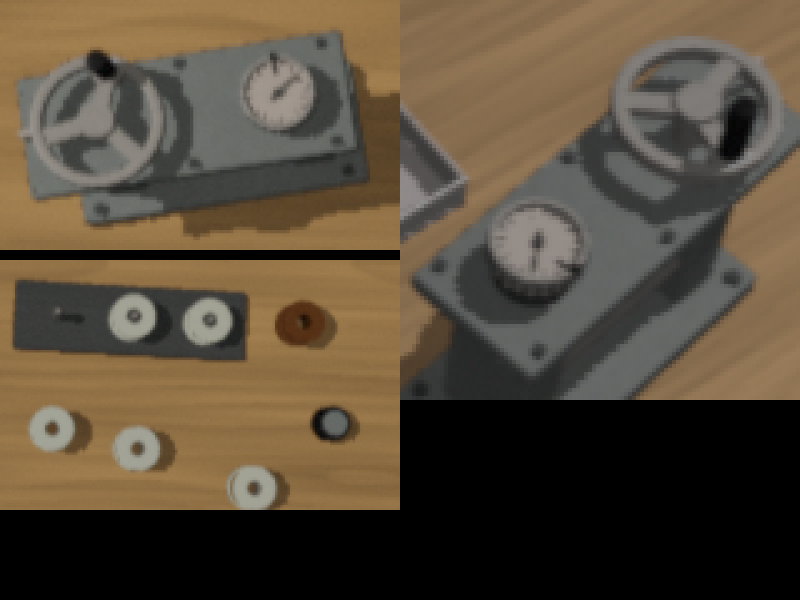

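```bash
cat >> h.py <<'E'
def cloud(c):
    v,u=np.mgrid[:480,:640]; d=c['depth']
    p=np.stack([(u-c['cx'])/c['fx']*d,(v-c['cy'])/c['fy']*d,d],-1)
    return (p-c['t'])@c['R']
def spools(c,zmin=.03,zmax=.075):
    p=cloud(c); m=(c['img'].min(-1)>110)&(np.ptp(c['img'].astype(int),axis=-1)<50)&(p[...,2]>zmin)&(p[...,2]<zmax)
    n,L,st,_=cv2.connectedComponentsWithStats(m.astype(np.uint8))
    out=[]
    for i in range(1,n):
        if st[i,4]<60: continue
        q=p[L==i]; z=np.percentile(q[:,2],90); 
        t=((L==i)&(abs(p[...,2]-z)<.008)).astype(np.uint8)
        k=cv2.findContours(t,0,1)[0]; k=max(k,key=len)
        (x,y),r=cv2.minEnclosingCircle(k)
        e=cv2.fitEllipse(cv2.convexHull(k))if len(k)>5 else((x,y),0,0)
        out.append((st[i,4],np.round(e[0],1),np.round(e[1],1),round(z,4),W(c,*e[0],z).round(4)))
    return out
E
python3 - <<'E'
from h import *
for n in('scene0','top0'):
    c=dict(np.load(f'pics/{n}.npz')); print(n)
    for o in spools(c): print(o)
    p=cloud(c); im=c['img'].astype(int)
    m=(p[...,2]>.17)&(p[...,2]<.26)&(p[...,0]>.3)&(p[...,1]<.5)
    q=p[m]; print('mill top',len(q),q.min(0),q.max(0))
    t=m&(p[...,2]<.18)
    print('hist',np.histogram(q[:,2],bins=np.arange(.17,.25,.005)))
    k=m&(im.max(-1)<50)&(p[...,2]>.203); print('handle',p[k].mean(0) if k.any() else None,p[k][:,2].max() if k.any() else None, np.argwhere(k).mean(0))
    w=m&(p[...,2]>.186)
    nn,L,st,ce=cv2.connectedComponentsWithStats(w.astype(np.uint8))
    for i in range(1,nn):
        if st[i,4]>30: print(st[i],p[L==i].mean(0).round(4),p[L==i].min(0).round(4),p[L==i].max(0).round(4))
E
```

```text
scene0
(np.int32(207), array([259.4, 234.5]), array([16. , 18.4]), np.float64(0.0423), array([ 0.4373, -0.1013,  0.0423]))
(np.int32(212), array([222.9, 246.7]), array([16. , 18.8]), np.float64(0.0419), array([ 0.419 , -0.191 ,  0.0419]))
(np.int32(229), array([169.1, 259.5]), array([16.4, 19.5]), np.float64(0.0417), array([ 0.3807, -0.3134,  0.0417]))
(np.int32(260), array([253.3, 286.6]), array([18.1, 19.8]), np.float64(0.0571), array([ 0.5566, -0.1834,  0.0571]))
(np.int32(270), array([221.4, 303.7]), array([18.6, 20.3]), np.float64(0.0571), array([ 0.5543, -0.2632,  0.0571]))
mill top 1524 [0.54283296 0.07696879 0.17009167] [0.64185702 0.30552862 0.24258859]
hist (array([ 30,   6,  35, 169, 621, 519,  46,  10,   8,  12,   8,  12,  12,
        34,   2]), array([0.17 , 0.175, 0.18 , 0.185, 0.19 , 0.195, 0.2  , 0.205, 0.21 ,
       0.215, 0.22 , 0.225, 0.23 , 0.235, 0.24 , 0.245]))
handle [0.62871725 0.2397166  0.22596577] 0.24258859209619188 [181.10989011 434.02197802]
[402 159  43  37 961] [0.5953 0.2448 0.1982] [0.5428 0.1986 0.1861] [0.638  0.3019 0.2426]
[371 199  26  24 477] [
[... 532 characters left out ...]
6]))
(np.int32(210), array([426.1, 321. ]), array([16.9, 17.2]), np.float64(0.0446), array([ 0.3794, -0.3118,  0.0446]))
mill top 1308 [0.54263845 0.06648761 0.17000285] [0.66051615 0.30580272 0.2467383 ]
hist (array([ 95,   3,  12,  98, 425, 497, 118,   3,   5,   3,   4,   5,   5,
        22,  12]), array([0.17 , 0.175, 0.18 , 0.185, 0.19 , 0.195, 0.2  , 0.205, 0.21 ,
       0.215, 0.22 , 0.225, 0.23 , 0.235, 0.24 , 0.245]))
handle [0.62408929 0.24026365 0.23327367] 0.2467383017620279 [209.27906977 205.13953488]
[180 205  45  42 781] [0.5906 0.2487 0.1991] [0.5426 0.2008 0.1862] [0.637  0.3058 0.2467]
[247 206  23  24 412] [0.6143 0.1214 0.1935] [0.5877 0.0948 0.1861] [0.6421 0.1478 0.2027]
```

Top view candidates: the bare spools are (378,253) and (409,255) on the stand, with bare cores visible. The full spools are (346,297), (380,305) and (426,321), with brass showing. The blue one (407,219) and the brown one (445,255) are decoys. The handle is at (205,209) and the dial at (259,217). The crop confirms these choices, so I'm moving to the handle.

arm_command([
  [1,0,0,-1,-5.9],
  [1,0,0,-2,-11.7],
  [1,0,0,-3,-17.6],
  [1,0,0,-3,-23.4],
  [1,0,0,-3,-23.4],
])

```text
time_s: 0.52
eef_pos: [0.2186, 0.5047, 0.4348]
tool_rot: [-3.141, 0.0, 0.003]
contact_force: [0.3, 0.7, -0.4]
opening: 0.0851
finger_force: 0.0
```

arm_command([
  [1,2.7,1.8,0,0],
  [1,5.4,3.6,0,0],
  [1,8.1,5.3,0,0],
  [1,10.8,7.1,0,0],
  [1,13.5,8.8,0,0],
])

```text
time_s: 0.93
eef_pos: [0.3545, 0.4156, 0.434]
tool_rot: [3.141, 0.001, -0.004]
contact_force: [0.9, 0.6, 0.8]
opening: 0.0853
finger_force: 0.0
```

arm_command([
  [1,2.7,1.8,0,0],
  [1,5.4,3.6,0,0],
  [1,8.1,5.3,0,0],
  [1,10.8,7.1,0,0],
  [1,13.5,8.8,0,0],
])

```text
time_s: 1.35
eef_pos: [0.4896, 0.3274, 0.4339]
tool_rot: [3.141, 0.001, -0.004]
contact_force: [0.2, 1.5, 0.1]
opening: 0.0853
finger_force: 0.0
```

arm_command([
  [1,2.7,1.8,0,0],
  [1,5.4,3.6,0,0],
  [1,8.1,5.3,0,0],
  [1,10.8,7.1,0,0],
  [1,13.5,8.8,0,0],
])

```text
time_s: 1.77
eef_pos: [0.6246, 0.2394, 0.4338]
tool_rot: [3.141, 0.001, -0.004]
contact_force: [0.2, 0.9, -0.4]
opening: 0.0857
finger_force: 0.0
```

arm_command([
  [1,0,0,0,0],
  [1,0,0,0,0],
  [1,0,0,0,0],
  [1,0,0,0,0],
  [1,0,0,0,0],
])

```text
time_s: 2.18
eef_pos: [0.6227, 0.2413, 0.4351]
tool_rot: [-3.141, -0.0, 0.0]
contact_force: [0.0, 0.4, 1.0]
opening: 0.0851
finger_force: 0.0
```

arm_command([
  [1,0.3,0,1.5,0],
  [1,0.3,0,3,0],
  [1,0.3,0,4.5,0],
  [1,0.3,0,5.8,0],
  [1,0.3,0,5.8,0],
])

```text
time_s: 2.6
eef_pos: [0.6253, 0.2411, 0.3738]
tool_rot: [3.14, 0.005, 0.0]
contact_force: [0.1, -0.4, -0.9]
opening: 0.0855
finger_force: 0.0
```

arm_command([
  [-1,0,0,0,0],
  [-1,0,0,0,0],
  [-1,0,0,0,0],
  [-1,0,0,0,0],
  [-1,0,0,0,0],
])

```text
time_s: 3.02
eef_pos: [0.6265, 0.2406, 0.3775]
tool_rot: [-3.141, -0.001, -0.0]
contact_force: [-0.3, 0.3, -0.6]
opening: 0.0255
finger_force: 0.0
```

arm_command([
  [-1,0,0,0,0],
  [-1,0,0,0,0],
  [-1,0,0,0,0],
  [-1,0,0,0,0],
  [-1,0,0,0,0],
])

```text
time_s: 3.43
eef_pos: [0.6265, 0.2409, 0.3776]
tool_rot: [-3.14, -0.002, 0.0]
contact_force: [-0.4, 3.8, 5.2]
opening: 0.0144
finger_force: 58.4
```

Run:
```python
import numpy as np
ph=np.linspace(-.187,-4.52,26);r=3.6
p=np.c_[r*np.cos(ph),-r*np.sin(ph)]
for k in range(5): print((p[5*k+1:5*k+6]-p[5*k]).round(2).tolist())
```

```text
[[-0.17, 0.6], [-0.44, 1.16], [-0.8, 1.67], [-1.24, 2.11], [-1.76, 2.46]]
[[-0.57, 0.26], [-1.17, 0.42], [-1.79, 0.47], [-2.41, 0.42], [-3.01, 0.25]]
[[-0.56, -0.26], [-1.08, -0.62], [-1.52, -1.06], [-1.88, -1.57], [-2.14, -2.13]]
[[-0.17, -0.6], [-0.22, -1.22], [-0.18, -1.84], [-0.02, -2.45], [0.24, -3.01]]
[[0.35, -0.51], [0.79, -0.96], [1.29, -1.33], [1.85, -1.6], [2.45, -1.77]]
```

arm_command([
  [-1,-0.17,0.6,0,0],
  [-1,-0.44,1.16,0,0],
  [-1,-0.8,1.67,0,0],
  [-1,-1.24,2.11,0,0],
  [-1,-1.76,2.46,0,0],
])

```text
time_s: 3.85
eef_pos: [0.6088, 0.2175, 0.3776]
tool_rot: [-3.137, -0.003, 0.001]
contact_force: [0.5, 11.1, 4.5]
opening: 0.0146
finger_force: 58.9
```

arm_command([
  [-1,-0.57,0.26,0,0],
  [-1,-1.17,0.42,0,0],
  [-1,-1.79,0.47,0,0],
  [-1,-2.41,0.42,0,0],
  [-1,-3.01,0.25,0,0],
])

```text
time_s: 4.27
eef_pos: [0.5798, 0.2148, 0.3777]
tool_rot: [-3.137, -0.006, 0.0]
contact_force: [7.8, 7.9, 1.9]
opening: 0.0148
finger_force: 58.4
```

arm_command([
  [-1,-0.56,-0.26,0,0],
  [-1,-1.08,-0.62,0,0],
  [-1,-1.52,-1.06,0,0],
  [-1,-1.88,-1.57,0,0],
  [-1,-2.14,-2.13,0,0],
])

```text
time_s: 4.68
eef_pos: [0.5587, 0.2342, 0.3777]
tool_rot: [3.14, -0.005, -0.001]
contact_force: [7.3, -2.3, 0.9]
opening: 0.0145
finger_force: 58.5
```

arm_command([
  [-1,-0.17,-0.6,0,0],
  [-1,-0.22,-1.22,0,0],
  [-1,-0.18,-1.84,0,0],
  [-1,-0.02,-2.45,0,0],
  [-1,0.24,-3.01,0,0],
])

```text
time_s: 5.1
eef_pos: [0.5589, 0.2637, 0.3776]
tool_rot: [3.138, 0.003, -0.001]
contact_force: [-8.3, -2.6, 9.5]
opening: 0.0146
finger_force: 59.5
```

arm_command([
  [-1,0.35,-0.51,0,0],
  [-1,0.79,-0.96,0,0],
  [-1,1.29,-1.33,0,0],
  [-1,1.85,-1.6,0,0],
  [-1,2.45,-1.77,0,0],
])

```text
time_s: 5.52
eef_pos: [0.5831, 0.2841, 0.3776]
tool_rot: [-3.138, 0.001, 0.001]
contact_force: [-7.1, 6.6, 8.0]
opening: 0.0145
finger_force: 59.4
```

arm_command([
  [-1,0,0,0,0],
  [-1,0,0,0,0],
  [-1,0,0,0,0],
  [-1,0,0,0,0],
  [-1,0,0,0,0],
])

```text
time_s: 5.93
eef_pos: [0.584, 0.2842, 0.3776]
tool_rot: [-3.137, -0.002, 0.001]
contact_force: [-2.5, 8.5, 5.7]
opening: 0.0146
finger_force: 59.2
```

arm_command([
  [1,0,0,0,0],
  [1,0,0,0,0],
  [1,0,0,0,0],
  [1,0,0,0,0],
  [1,0,0,-1,0],
])

```text
time_s: 6.35
eef_pos: [0.5841, 0.2821, 0.3843]
tool_rot: [3.139, 0.005, -0.001]
contact_force: [0.5, 0.9, 1.0]
opening: 0.074
finger_force: 0.0
```

arm_command([
  [1,0,0,-2,0],
  [1,0,0,-5,0],
  [1,-2,0,-7,0],
  [1,-5,-1,-7,0],
  [1,-8,-3,-7,0],
])

```text
time_s: 6.77
eef_pos: [0.5042, 0.311, 0.4593]
tool_rot: [-3.14, -0.004, -0.004]
contact_force: [0.3, 2.3, 0.1]
opening: 0.0854
finger_force: 0.0
```

arm_command([
  [1,-3,-2,0,0],
  [1,-6,-4,0,0],
  [1,-9,-6,0,0],
  [1,-12,-8,0,0],
  [1,-15,-10,0,0],
])

```text
time_s: 7.18
eef_pos: [0.3529, 0.4129, 0.4577]
tool_rot: [-3.141, -0.001, -0.001]
contact_force: [0.4, 1.5, 0.7]
opening: 0.0856
finger_force: 0.0
```

Run:
```python
from h import *
a=shot('scene','s1');b=shot('top','t1')
A,B=a['img'][:,:,::-1],b['img'][:,:,::-1]
o=np.zeros((600,800,3),np.uint8)
o[:,:400]=np.vstack([cv2.resize(A[150:225,350:450],(400,300),interpolation=2),cv2.resize(B[195:255,175:255],(400,300),interpolation=2)])
o[:300,400:]=cv2.resize(A[195:228,365:409],(400,300),interpolation=2)
o[300:,400:]=cv2.resize(B[202:232,239:279],(400,300),interpolation=2)
cv2.imwrite('pics/c3.png',o)
for c in(a,b):
    p=cloud(c); m=(c['img'].max(-1)<50)&(p[...,2]>.205)&(p[...,2]<.25)&(p[...,0]>.5)&(p[...,1]<.32); print(p[m].mean(0),m.sum())
```

```text
[0.58612745 0.28062266 0.22596569] 77
[0.58159326 0.28066369 0.2329706 ] 44
```

View pics/c3.png

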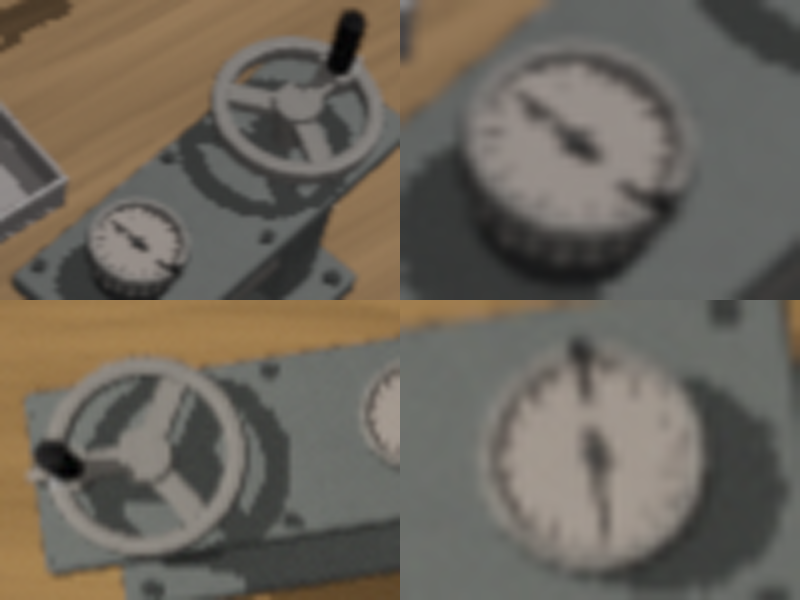

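Run:
```python
from h import *
for n,s in(('t1',((257.2,206.5),(259.7,226.0),(258.7,217.5))),('s1',((365+(660-400)*44/400,195+203*33/300),(365+(515-400)*44/400,195+95*33/300),(365+(580-400)*44/400,195+146*33/300)))):
    c=dict(np.load(f'pics/{n}.npz')); w=[W(c,*x,.196) for x in s]
    a=lambda d:np.arctan2(d[1],d[0])
    D=np.array([.6147,.1207,.196])
    print(n,np.round(w,4).tolist(),a(w[0]-D),a(w[1]-D),a(w[0]-w[1]),np.linalg.norm(w[0]-D),np.linalg.norm(w[1]-D))
    # ring fit: lit points above .188
    p=cloud(c);m=(abs(p[...,2]-.196)<.006)&(np.hypot(p[...,0]-.6147,p[...,1]-.1207)<.04)
    q=p[m][:,:2].astype(np.float32); print(cv2.minEnclosingCircle(q),q.mean(0))
```

```text
t1 [[0.6412, 0.1241, 0.196], [0.5943, 0.1163, 0.196], [0.6147, 0.1194, 0.196]] 0.12673772949392037 -2.9272322177904972 0.16520505319448595 0.026703866999673347 0.020900796832169652
((0.6145332455635071, 0.12194063514471054), 0.02778005786240101) [0.6146914  0.12142193]
s1 [[0.6417, 0.1265, 0.196], [0.599, 0.116, 0.196], [0.6188, 0.1203, 0.196]] 0.21341982871075144 -2.8500489307872643 0.24256955595742993 0.027593855988539993 0.01642827437909739
((0.6136980056762695, 0.1209878921508789), 0.02900928631424904) [0.6146073  0.12031949]
```

arm_command([
  [1,1.75,1.95,0,0],
  [1,3.5,3.9,0,0],
  [1,5.25,5.85,0,0],
  [1,7,7.8,0,0],
  [1,8.75,9.75,0,0],
])

```text
time_s: 7.7
eef_pos: [0.4427, 0.3137, 0.4575]
tool_rot: [-3.142, -0.001, -0.0]
contact_force: [0.1, 0.6, -0.2]
opening: 0.0858
finger_force: 0.0
```

arm_command([
  [1,1.75,1.95,0,0],
  [1,3.5,3.9,0,0],
  [1,5.25,5.85,0,0],
  [1,7,7.8,0,0],
  [1,8.75,9.75,0,0],
])

```text
time_s: 8.12
eef_pos: [0.5302, 0.2158, 0.4575]
tool_rot: [3.141, -0.001, -0.001]
contact_force: [0.3, 1.0, 0.5]
opening: 0.0852
finger_force: 0.0
```

arm_command([
  [1,1.75,1.95,0,0],
  [1,3.5,3.9,0,0],
  [1,5.25,5.85,0,0],
  [1,7,7.8,0,0],
  [1,8.75,9.75,0,0],
])

```text
time_s: 8.53
eef_pos: [0.6176, 0.1182, 0.4574]
tool_rot: [3.141, -0.0, -0.001]
contact_force: [0.9, 0.5, 0.5]
opening: 0.0853
finger_force: 0.0
```

arm_command([
  [1,0,0,0,-6],
  [1,0,0,0,-12],
  [1,0,0,0,-18],
  [1,0,0,0,-24],
  [1,0,0,0,-30],
])

```text
time_s: 8.95
eef_pos: [0.6169, 0.1192, 0.4573]
tool_rot: [3.141, 0.0, 0.527]
contact_force: [-0.3, 0.8, 0.6]
opening: 0.0855
finger_force: 0.0
```

arm_command([
  [1,0,0,0,-6],
  [1,0,0,0,-12],
  [1,0,0,0,-18],
  [1,0,0,0,-24],
  [1,0,0,0,-30],
])

```text
time_s: 9.37
eef_pos: [0.6169, 0.1193, 0.4573]
tool_rot: [3.141, 0.0, 1.051]
contact_force: [-0.3, -0.4, -0.5]
opening: 0.0856
finger_force: 0.0
```

arm_command([
  [1,0,0,0,-6],
  [1,0,0,0,-12],
  [1,0,0,0,-18],
  [1,0,0,0,-20],
  [1,0,0,0,-20],
])

```text
time_s: 9.78
eef_pos: [0.6169, 0.1193, 0.4573]
tool_rot: [3.141, 0.0, 1.396]
contact_force: [-0.4, -0.2, -0.0]
opening: 0.0857
finger_force: 0.0
```

arm_command([
  [1,0,0,0,0],
  [1,0,0,0,0],
  [1,0,0,0,0],
  [1,0,0,0,0],
  [1,0,0,0,0],
])

```text
time_s: 10.2
eef_pos: [0.6167, 0.12, 0.4567]
tool_rot: [-3.142, 0.0, 1.395]
contact_force: [-0.0, 0.9, 0.7]
opening: 0.0852
finger_force: 0.0
```

arm_command([
  [1,0,-0.2,2.5,0],
  [1,0,-0.2,5,0],
  [1,0,-0.2,7.5,0],
  [1,0,-0.2,10,0],
  [1,0,-0.2,11.2,0],
])

```text
time_s: 10.62
eef_pos: [0.614, 0.1203, 0.341]
tool_rot: [-3.137, 0.002, 1.395]
contact_force: [-0.6, 0.5, -1.0]
opening: 0.0854
finger_force: 0.0
```

arm_command([
  [1,0,0,0,0],
  [-1,0,0,0,0],
  [-1,0,0,0,0],
  [-1,0,0,0,0],
  [-1,0,0,0,0],
])

```text
time_s: 11.03
eef_pos: [0.6141, 0.1206, 0.347]
tool_rot: [3.141, -0.001, 1.396]
contact_force: [-5.5, 1.5, 5.9]
opening: 0.0524
finger_force: 63.5
```

arm_command([
  [-1,0,0,0,0],
  [-1,0,0,0,0],
  [-1,0,0,0,0],
  [-1,0,0,0,0],
  [-1,0,0,0,0],
])

```text
time_s: 11.45
eef_pos: [0.6141, 0.1206, 0.3471]
tool_rot: [3.141, -0.001, 1.396]
contact_force: [-5.8, 1.6, 6.3]
opening: 0.0521
finger_force: 63.5
```

Gripped the bezel (about 54 mm). Turning it 178° clockwise.

arm_command([
  [-1,0,0,0,6],
  [-1,0,0,0,12],
  [-1,0,0,0,18],
  [-1,0,0,0,24],
  [-1,0,0,0,30],
])

```text
time_s: 11.87
eef_pos: [0.6136, 0.1208, 0.347]
tool_rot: [-3.14, -0.001, 0.868]
contact_force: [-8.7, 3.0, 7.7]
opening: 0.0519
finger_force: 63.7
```

arm_command([
  [-1,0,0,0,6],
  [-1,0,0,0,12],
  [-1,0,0,0,18],
  [-1,0,0,0,24],
  [-1,0,0,0,30],
])

```text
time_s: 12.28
eef_pos: [0.6133, 0.1213, 0.347]
tool_rot: [-3.139, 0.0, 0.344]
contact_force: [-11.3, 4.5, 8.7]
opening: 0.052
finger_force: 63.8
```

arm_command([
  [-1,0,0,0,6],
  [-1,0,0,0,12],
  [-1,0,0,0,18],
  [-1,0,0,0,24],
  [-1,0,0,0,30],
])

```text
time_s: 12.7
eef_pos: [0.6132, 0.1219, 0.347]
tool_rot: [-3.138, 0.002, -0.179]
contact_force: [-11.6, 6.1, 8.4]
opening: 0.0522
finger_force: 63.8
```

arm_command([
  [-1,0,0,0,6],
  [-1,0,0,0,12],
  [-1,0,0,0,18],
  [-1,0,0,0,24],
  [-1,0,0,0,30],
])

```text
time_s: 13.12
eef_pos: [0.6134, 0.1223, 0.347]
tool_rot: [-3.138, 0.003, -0.702]
contact_force: [-10.3, 8.0, 8.1]
opening: 0.0522
finger_force: 63.7
```

arm_command([
  [-1,0,0,0,6],
  [-1,0,0,0,12],
  [-1,0,0,0,18],
  [-1,0,0,0,24],
  [-1,0,0,0,30],
])

```text
time_s: 13.53
eef_pos: [0.6138, 0.1227, 0.347]
tool_rot: [-3.138, 0.005, -1.226]
contact_force: [-8.8, 8.6, 5.8]
opening: 0.0522
finger_force: 63.6
```

arm_command([
  [-1,0,0,0,6],
  [-1,0,0,0,12],
  [-1,0,0,0,18],
  [-1,0,0,0,24],
  [-1,0,0,0,28],
])

```text
time_s: 13.95
eef_pos: [0.6143, 0.1227, 0.347]
tool_rot: [-3.14, 0.006, -1.714]
contact_force: [-5.3, 9.2, 4.7]
opening: 0.052
finger_force: 63.5
```

arm_command([
  [-1,0,0,0,0],
  [-1,0,0,0,0],
  [-1,0,0,0,0],
  [-1,0,0,0,0],
  [-1,0,0,0,0],
])

```text
time_s: 14.37
eef_pos: [0.6143, 0.1227, 0.347]
tool_rot: [-3.14, 0.006, -1.709]
contact_force: [-5.3, 9.4, 4.8]
opening: 0.0522
finger_force: 63.5
```

arm_command([
  [1,0,0,0,0],
  [1,0,0,0,0],
  [1,0,0,0,0],
  [1,0,0,0,0],
  [1,0,0,0,0],
])

```text
time_s: 14.78
eef_pos: [0.6149, 0.1201, 0.3449]
tool_rot: [-3.141, -0.0, -1.711]
contact_force: [-1.8, -0.4, -1.1]
opening: 0.0853
finger_force: 0.0
```

arm_command([
  [1,0,0,-2,0],
  [1,0,0,-5,0],
  [1,0,0,-8,0],
  [1,0,0,-11,0],
  [1,0,0,-11,0],
])

```text
time_s: 15.2
eef_pos: [0.6151, 0.1196, 0.462]
tool_rot: [-3.13, 0.003, -1.711]
contact_force: [-0.5, -0.8, 1.8]
opening: 0.0856
finger_force: 0.0
```

arm_command([
  [1,0,0,0,-4],
  [1,0,0,0,-8],
  [1,0,0,0,-8],
  [1,0,0,0,-8],
  [1,0,0,0,-8],
])

```text
time_s: 15.62
eef_pos: [0.6148, 0.1203, 0.4545]
tool_rot: [3.141, -0.0, -1.573]
contact_force: [0.1, 0.5, 0.8]
opening: 0.0855
finger_force: 0.0
```

arm_command([
  [1,2.8,2.6,0,0],
  [1,5.6,5.2,0,0],
  [1,8.4,7.8,0,0],
  [1,11.2,10.4,0,0],
  [1,14,13,0,0],
])

```text
time_s: 16.03
eef_pos: [0.4832, -0.0207, 0.4546]
tool_rot: [-3.141, -0.0, -1.572]
contact_force: [-0.3, -1.1, 1.2]
opening: 0.0855
finger_force: 0.0
```

Run:
```python
from h import *
a=shot('scene','s2');b=shot('top','t2')
A,B=a['img'][:,:,::-1],b['img'][:,:,::-1]
o=np.zeros((600,800,3),np.uint8)
o[:300,:400]=cv2.resize(A[195:228,365:409],(400,300),interpolation=2)
o[:300,400:]=cv2.resize(B[202:232,239:279],(400,300),interpolation=2)
o[300:,:400]=cv2.resize(A[100:400,100:500],(400,300))
o[300:,400:]=cv2.resize(B[100:400,150:550],(400,300))
cv2.imwrite('pics/c4.png',o)
for n,c in(('s',a),('t',b),('s0',dict(np.load('pics/scene0.npz'))),('t0',dict(np.load('pics/top0.npz')))):
    p=cloud(c); im=c['img'].astype(int)
    m=(p[...,2]>.022)&(p[...,2]<.036)&(p[...,0]>.3)&(p[...,0]<.55)&(p[...,1]>-.05)&(p[...,1]<.25)
    if m.sum()>20: print(n,'tray',cv2.minAreaRect(p[m][:,:2].astype(np.float32)),m.sum())
    if n in 'st':
        for o in spools(c): print(o)
```

```text
s tray ((0.41782915592193604, 0.07099812477827072), (0.1291300654411316, 0.2405642420053482), 1.9365051984786987) 523
(np.int32(212), array([281.3, 229.1]), array([16. , 18.3]), np.float64(0.0416), array([ 0.453 , -0.0487,  0.0416]))
(np.int32(153), array([167. , 258.6]), array([12.1, 20.4]), np.float64(0.0419), array([ 0.3758, -0.3163,  0.0419]))
(np.int32(235), array([253.5, 286.9]), array([17.8, 19.7]), np.float64(0.0574), array([ 0.5575, -0.1834,  0.0574]))
(np.int32(279), array([221.4, 303.8]), array([18.9, 20.3]), np.float64(0.0568), array([ 0.5543, -0.2632,  0.0568]))
t tray ((0.4311182200908661, 0.12126211822032928), (0.30985501408576965, 0.13116027414798737), 69.33992767333984) 135
(np.int32(201), array([378.1, 252.1]), array([16.4, 17.2]), np.float64(0.0588), array([ 0.555 , -0.1823,  0.0588]))
(np.int32(207), array([408.5, 254. ]), array([16.3, 17.1]), np.float64(0.0599), array([ 0.5521, -0.262 ,  0.0599]))
(np.int32(71), array([329.2, 293.4]), array([ 6.8, 13.6]), np.float64(0.0431), array([ 0.4447, -0.0575,  0.0431]))
(np.int32(112), array([427.5, 323.6]), array([10.1, 17.5]), np.float64(0.0445), array([ 0.3729, -0.3154,  0.0445]))
s0 tray ((0.4168519973754883, 0.09439368546009064), (0.1296691745519638, 0.19290082156658173), 1.9135380983352661) 548
t0 tray ((0.45426177978515625, 0.12304293364286423), (0.20144379138946533, 0.24393676221370697), 2.334716558456421) 393
```

View pics/c4.png

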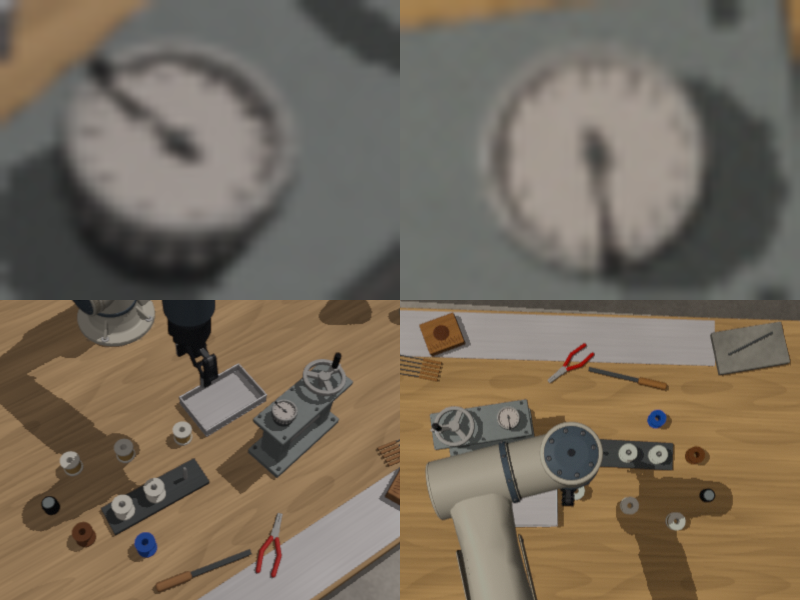

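arm_command([
  [0.5,3.2,-1.5,0,0],
  [0.5,6.5,-2.9,0,0],
  [0.5,9.7,-4.4,0,0],
  [0.5,13,-5.8,0,0],
  [0.5,16.2,-7.3,0,0],
])

```text
time_s: 16.55
eef_pos: [0.5582, -0.1832, 0.4547]
tool_rot: [-3.141, -0.0, -1.572]
contact_force: [0.9, 0.6, 0.4]
opening: 0.0639
finger_force: 0.0
```

arm_command([
  [0.5,0,0,3,0],
  [0.5,0,0,6.5,0],
  [0.5,0,0,10,0],
  [0.5,0,0,13,0],
  [0.5,0,0,16,0],
])

```text
time_s: 16.97
eef_pos: [0.5576, -0.1816, 0.2928]
tool_rot: [3.141, 0.0, -1.573]
contact_force: [0.6, -0.3, 0.4]
opening: 0.0643
finger_force: 0.0
```

arm_command([
  [0.5,0,0,0,0],
  [0.5,0,0,0,0],
  [0.5,0,0,0,0],
  [0.5,0,0,0,0],
  [0.5,0,0,0,0],
])

```text
time_s: 17.38
eef_pos: [0.5583, -0.1816, 0.297]
tool_rot: [-3.138, -0.001, -1.571]
contact_force: [-0.3, 0.3, -0.5]
opening: 0.0639
finger_force: 0.0
```

arm_command([
  [0.5,0.1,0.2,2.5,0],
  [0.5,0.1,0.2,5,0],
  [0.5,0.1,0.2,7.5,0],
  [0.5,0.1,0.2,9.5,0],
  [0.5,0.1,0.2,10,0],
])

```text
time_s: 17.8
eef_pos: [0.5548, -0.1824, 0.1924]
tool_rot: [3.138, 0.001, -1.572]
contact_force: [-0.5, 0.4, -0.3]
opening: 0.064
finger_force: 0.0
```

arm_command([
  [0.5,0,0,0,0],
  [-1,0,0,0,0],
  [-1,0,0,0,0],
  [-1,0,0,0,0],
  [-1,0,0,0,0],
])

```text
time_s: 18.22
eef_pos: [0.5566, -0.1827, 0.197]
tool_rot: [-3.137, -0.001, -1.571]
contact_force: [-1.2, 0.7, 6.3]
opening: 0.0439
finger_force: 61.7
```

arm_command([
  [-1,0,0,0,0],
  [-1,0,0,0,0],
  [-1,0,0,-1,0],
  [-1,0,0,-2,0],
  [-1,0,0,-3,0],
])

```text
time_s: 18.63
eef_pos: [0.5557, -0.1826, 0.226]
tool_rot: [-3.141, -0.0, -1.571]
contact_force: [0.1, -0.6, -0.6]
opening: 0.0437
finger_force: 61.0
```

arm_command([
  [-1,0,0,-2,0],
  [-1,0,0,-4,0],
  [-1,0,0,-6.5,0],
  [-1,0,0,-9,0],
  [-1,0,0,-9,0],
])

```text
time_s: 19.05
eef_pos: [0.5568, -0.1832, 0.3217]
tool_rot: [-3.131, -0.003, -1.57]
contact_force: [0.7, -0.3, -0.6]
opening: 0.0439
finger_force: 61.0
```

arm_command([
  [-1,-3.2,1.4,0,0],
  [-1,-6.4,2.8,0,0],
  [-1,-9.6,4.2,0,0],
  [-1,-12.8,5.6,0,0],
  [-1,-16,7,0,0],
])

```text
time_s: 19.47
eef_pos: [0.4847, -0.0215, 0.3156]
tool_rot: [-3.14, 0.0, -1.572]
contact_force: [0.1, 0.4, -0.3]
opening: 0.0439
finger_force: 61.1
```

arm_command([
  [-1,-3.2,1.4,0,0],
  [-1,-6.4,2.8,0,0],
  [-1,-9.6,4.2,0,0],
  [-1,-12.8,5.6,0,0],
  [-1,-15.8,7,0,0],
])

```text
time_s: 19.88
eef_pos: [0.4147, 0.1368, 0.3157]
tool_rot: [-3.14, 0.001, -1.571]
contact_force: [0.7, -0.0, -0.2]
opening: 0.0433
finger_force: 61.1
```

arm_command([
  [-1,0,0,3,0],
  [-1,0,0,6,0],
  [-1,0,0,9,0],
  [-1,0,0,11,0],
  [-1,0,0,12,0],
])

```text
time_s: 20.3
eef_pos: [0.4148, 0.135, 0.1929]
tool_rot: [3.139, -0.002, -1.571]
contact_force: [-0.9, -0.2, -0.9]
opening: 0.044
finger_force: 61.2
```

arm_command([
  [-1,0,0,0,0],
  [-1,0,0,0,0],
  [-1,0,0,0,0],
  [-1,0,0,0,0],
  [-1,0,0,0,0],
])

```text
time_s: 20.72
eef_pos: [0.4161, 0.1357, 0.1957]
tool_rot: [-3.14, 0.001, -1.571]
contact_force: [0.4, 0.1, -0.4]
opening: 0.044
finger_force: 61.2
```

arm_command([
  [-1,0,0,0.8,0],
  [-1,0,0,0.8,0],
  [0.5,0,0,0.8,0],
  [0.5,0,0,0.8,0],
  [0.5,0,0,0.8,0],
])

```text
time_s: 21.13
eef_pos: [0.4158, 0.1354, 0.1867]
tool_rot: [3.141, -0.0, -1.571]
contact_force: [0.4, 0.6, 0.3]
opening: 0.0641
finger_force: 0.0
```

arm_command([
  [0.5,0,0,-2,0],
  [0.5,0,0,-5,0],
  [0.5,0,0,-8.5,0],
  [0.5,0,0,-12,0],
  [0.5,0,0,-12.8,0],
])

```text
time_s: 21.55
eef_pos: [0.4171, 0.136, 0.3204]
tool_rot: [-3.133, 0.004, -1.57]
contact_force: [0.6, 0.2, 0.4]
opening: 0.0638
finger_force: 0.0
```

arm_command([
  [0.5,2.7,-0.9,0,0],
  [0.5,5.4,-1.8,0,0],
  [0.5,8,-2.7,0,0],
  [0.5,10.7,-3.6,0,0],
  [0.5,13.3,-4.6,0,0],
])

```text
time_s: 21.97
eef_pos: [0.4618, 0.0011, 0.3147]
tool_rot: [-3.141, 0.0, -1.571]
contact_force: [2.1, 0.5, 0.5]
opening: 0.0641
finger_force: 0.0
```

arm_command([
  [0.5,2.7,-0.9,0,0],
  [0.5,5.4,-1.8,0,0],
  [0.5,8,-2.7,0,0],
  [0.5,10.7,-3.6,0,0],
  [0.5,13.3,-4.6,0,0],
])

```text
time_s: 22.38
eef_pos: [0.5078, -0.1321, 0.3146]
tool_rot: [3.141, 0.0, -1.571]
contact_force: [0.0, 0.1, 0.8]
opening: 0.0643
finger_force: 0.0
```

arm_command([
  [0.5,2.7,-0.9,0,0],
  [0.5,5.4,-1.8,0,0],
  [0.5,8,-2.7,0,0],
  [0.5,10.7,-3.6,0,0],
  [0.5,13.3,-4.6,0,0],
])

```text
time_s: 22.8
eef_pos: [0.5538, -0.2651, 0.3144]
tool_rot: [3.141, 0.0, -1.571]
contact_force: [0.3, 0.0, 0.6]
opening: 0.0637
finger_force: 0.0
```

arm_command([
  [0.5,0,0,0,0],
  [0.5,0,0,0,0],
  [0.5,0,0,0,0],
  [0.5,0,0,0,0],
  [0.5,0,0,0,0],
])

```text
time_s: 23.22
eef_pos: [0.5535, -0.2628, 0.315]
tool_rot: [-3.141, 0.0, -1.57]
contact_force: [0.3, -0.1, -0.2]
opening: 0.0641
finger_force: 0.0
```

arm_command([
  [0.5,0,0,3,0],
  [0.5,0,0,6,0],
  [0.5,0,0,9,0],
  [0.5,0,0,11,0],
  [0.5,0,0,11.8,0],
])

```text
time_s: 23.63
eef_pos: [0.5524, -0.2624, 0.1934]
tool_rot: [3.136, 0.002, -1.571]
contact_force: [-1.0, 0.0, -0.9]
opening: 0.0642
finger_force: 0.0
```

arm_command([
  [0.5,0,0,0,0],
  [-1,0,0,0,0],
  [-1,0,0,0,0],
  [-1,0,0,0,0],
  [-1,0,0,0,0],
])

```text
time_s: 24.05
eef_pos: [0.5545, -0.2637, 0.199]
tool_rot: [-3.138, -0.001, -1.571]
contact_force: [-0.2, 0.8, 6.7]
opening: 0.0439
finger_force: 61.6
```

arm_command([
  [-1,0,0,0,0],
  [-1,0,0,-1,0],
  [-1,0,0,-2.5,0],
  [-1,0,0,-4.5,0],
  [-1,0,0,-6.5,0],
])

```text
time_s: 24.47
eef_pos: [0.5533, -0.2636, 0.2628]
tool_rot: [3.141, 0.0, -1.571]
contact_force: [0.2, -0.4, -0.9]
opening: 0.0438
finger_force: 61.1
```

arm_command([
  [-1,0,0,-2,0],
  [-1,0,0,-4,0],
  [-1,0,0,-5.5,0],
  [-1,0,0,-5.5,0],
  [-1,0,0,-5.5,0],
])

```text
time_s: 24.88
eef_pos: [0.5536, -0.2636, 0.318]
tool_rot: [-3.139, -0.0, -1.571]
contact_force: [0.1, 0.3, -0.5]
opening: 0.0441
finger_force: 61.0
```

arm_command([
  [-1,-3.2,1.4,0,0],
  [-1,-6.3,2.7,0,0],
  [-1,-9.5,4.1,0,0],
  [-1,-12.6,5.4,0,0],
  [-1,-15.8,6.8,0,0],
])

```text
time_s: 25.3
eef_pos: [0.4844, -0.1044, 0.3154]
tool_rot: [3.139, 0.0, -1.572]
contact_force: [-0.1, 0.9, -1.0]
opening: 0.044
finger_force: 61.1
```

arm_command([
  [-1,-3.2,1.4,0,0],
  [-1,-6.3,2.7,0,0],
  [-1,-9.5,4.1,0,0],
  [-1,-12.6,5.4,0,0],
  [-1,-15.7,6.7,0,0],
])

```text
time_s: 25.72
eef_pos: [0.4173, 0.0525, 0.3158]
tool_rot: [3.14, -0.0, -1.572]
contact_force: [1.3, 0.6, -0.5]
opening: 0.044
finger_force: 61.1
```

arm_command([
  [-1,0,0,3,0],
  [-1,0,0,6,0],
  [-1,0,0,9,0],
  [-1,0,0,11,0],
  [-1,0,0,12,0],
])

```text
time_s: 26.13
eef_pos: [0.4168, 0.0508, 0.1933]
tool_rot: [3.135, -0.002, -1.572]
contact_force: [0.6, -0.1, -0.4]
opening: 0.0437
finger_force: 61.2
```

arm_command([
  [-1,0,0,0,0],
  [-1,0,0,0,0],
  [-1,0,0,0,0],
  [-1,0,0,0,0],
  [-1,0,0,0,0],
])

```text
time_s: 26.55
eef_pos: [0.4191, 0.0516, 0.1975]
tool_rot: [-3.14, 0.001, -1.571]
contact_force: [0.1, 0.2, -0.1]
opening: 0.0437
finger_force: 61.2
```

arm_command([
  [-1,0,0,0.8,0],
  [-1,0,0,0.8,0],
  [0.5,0,0,0.8,0],
  [0.5,0,0,0.8,0],
  [0.5,0,0,0.8,0],
])

```text
time_s: 26.97
eef_pos: [0.4188, 0.0515, 0.1887]
tool_rot: [3.142, -0.0, -1.571]
contact_force: [0.9, -0.5, -0.6]
opening: 0.0639
finger_force: 0.0
```

arm_command([
  [0.5,0,0,-2,0],
  [0.5,0,0,-5,0],
  [0.5,0,0,-8.5,0],
  [0.5,0,0,-12,0],
  [0.5,0,0,-15,0],
])

```text
time_s: 27.38
eef_pos: [0.4186, 0.0513, 0.3413]
tool_rot: [-3.14, 0.0, -1.571]
contact_force: [0.9, 0.7, 0.1]
opening: 0.0638
finger_force: 0.0
```

arm_command([
  [0.5,-3.5,0,0,0],
  [0.5,-7,0,0,0],
  [0.5,-10.5,0,0,0],
  [0.5,-14,0,0,0],
  [0.5,-17.5,0,0,0],
])

```text
time_s: 27.8
eef_pos: [0.4184, 0.228, 0.339]
tool_rot: [-3.141, 0.0, -1.571]
contact_force: [1.1, 0.2, 0.1]
opening: 0.0641
finger_force: 0.0
```

Run:
```python
from h import *
a=shot('scene','s3');b=shot('top','t3')
A,B=a['img'][:,:,::-1],b['img'][:,:,::-1]
o=np.zeros((600,800,3),np.uint8)
o[:,:400]=cv2.resize(A[150:350,140:340],(400,600))[:,:]
o[:300,400:]=cv2.resize(B[100:400,150:550],(400,300))
o[300:,400:]=cv2.resize(B[225:285,325:435],(400,300),interpolation=2)
cv2.imwrite('pics/c5.png',o)
for n,c in(('s',a),('t',b)):
    print(n)
    for o in spools(c,.02): print(o)
    p=cloud(c); m=(p[...,2]>.045)&(p[...,2]<.08)&(p[...,0]>.52)&(p[...,0]<.59)&(p[...,1]>-.3)&(p[...,1]<-.07)
    nn,L,st,ce=cv2.connectedComponentsWithStats(m.astype(np.uint8))
    for i in range(1,nn): print('spindle',st[i,4],ce[i].round(1),p[L==i].mean(0).round(4),p[L==i][:,2].max())
    m=(p[...,2]>.008)&(p[...,2]<.022)&(c['img'].max(-1)<90)&(p[...,0]>.48)&(p[...,0]<.63)&(p[...,1]>-.33)&(p[...,1]<-.03)
    print('stand',cv2.minAreaRect(p[m][:,:2].astype(np.float32)))
```

```text
s
(np.int32(126), array([336.7, 183.8]), array([11.6, 17.2]), np.float64(0.0467), array([0.417 , 0.138 , 0.0467]))
(np.int32(127), array([339.8, 205. ]), array([11.7, 96.7]), np.float64(0.0318), array([0.4672, 0.1141, 0.0318]))
(np.int32(164), array([281.8, 230. ]), array([13.9, 18.3]), np.float64(0.042), array([ 0.4559, -0.0491,  0.042 ]))
(np.int32(223), array([222.8, 246.6]), array([16.1, 19. ]), np.float64(0.0427), array([ 0.4192, -0.1913,  0.0427]))
(np.int32(236), array([169. , 259.6]), array([16.7, 19.6]), np.float64(0.0416), array([ 0.3808, -0.3135,  0.0416]))
spindle 29 [283.8 270.5] [ 0.559  -0.1046  0.0561] 0.06722627366254848
spindle 27 [253.1 286.9] [ 0.5569 -0.1842  0.0573] 0.06848942958888332
spindle 27 [221.1 303.9] [ 0.5547 -0.2638  0.0582] 0.06899006747771579
stand ((0.5564851760864258, -0.183798685669899), (0.24924778938293457, 0.07567203044891357), 88.43339538574219)
tTraceback (most recent call last):
  File "<stdin>", line 11, in <module>
  File "h.py", line 27, in spools
    e=cv2.fitEllipse(cv2.convexHull(k))if len(k)>5 else((x,y),0,0)
      ~~~~~~~~~~~~~~^^^^^^^^^^^^^^^^^^^
cv2.error: OpenCV(4.12.0) /io/opencv/modules/imgproc/src/shapedescr.cpp:361: error: (-201:Incorrect size of input array) There should be at least 5 points to fit the ellipse in function 'fitEllipseNoDirect'
```

View pics/c5.png

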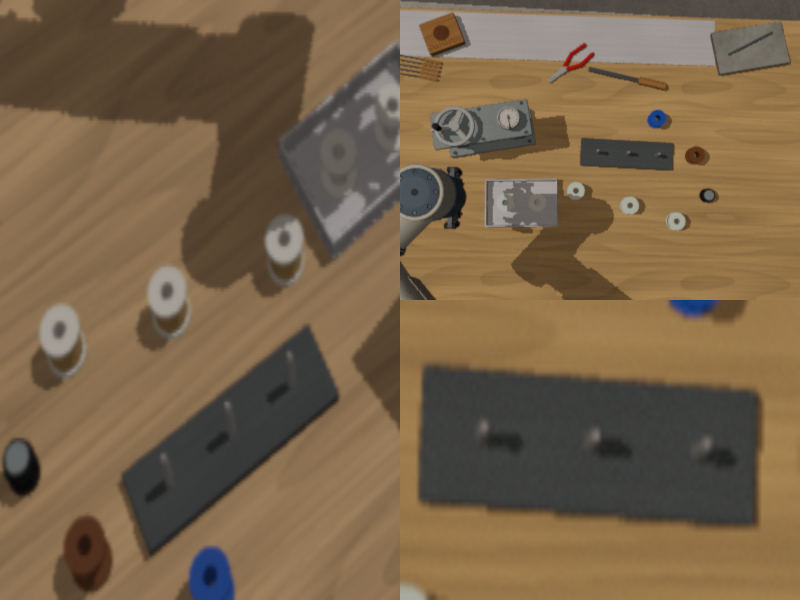

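```bash
sed -i 's/if len(k)>5 else/if len(cv2.convexHull(k))>5 else/' h.py
python3 - <<'E'
from h import *
c=dict(np.load('pics/t3.npz'))
for o in spools(c,.03): print(o)
p=cloud(c); m=(p[...,2]>.035)&(p[...,2]<.08)&(p[...,0]>.52)&(p[...,0]<.59)&(p[...,1]>-.3)&(p[...,1]<-.07)
nn,L,st,ce=cv2.connectedComponentsWithStats(m.astype(np.uint8))
for i in range(1,nn): print('spindle',st[i,4],ce[i].round(1),p[L==i].mean(0).round(4),p[L==i][:,2].max())
m=(p[...,2]>.008)&(p[...,2]<.022)&(c['img'].max(-1)<90)&(p[...,0]>.48)&(p[...,0]<.63)&(p[...,1]>-.33)&(p[...,1]<-.03)
print('stand',cv2.minAreaRect(p[m][:,:2].astype(np.float32)))
E
```

```text
(np.int32(163), array([325.7, 289.6]), array([14.2, 17.3]), np.float64(0.0442), array([ 0.4543, -0.0479,  0.0442]))
(np.int32(120), array([252.6, 303.3]), array([12. , 17.2]), np.float64(0.048), array([0.4136, 0.1408, 0.048 ]))
(np.int32(208), array([379.8, 305.3]), array([16.7, 17.1]), np.float64(0.0442), array([ 0.4171, -0.1904,  0.0442]))
(np.int32(212), array([426.2, 321.1]), array([16.9, 17.2]), np.float64(0.0447), array([ 0.3793, -0.3121,  0.0447]))
spindle 17 [347.6 250.9] [ 0.5563 -0.1025  0.0568] 0.07096869556323403
spindle 17 [377.9 252.6] [ 0.5539 -0.1819  0.0575] 0.0739086149920571
spindle 17 [408.1 254.2] [ 0.5519 -0.2614  0.0575] 0.06883177074675981
stand ((0.5553900003433228, -0.18302081525325775), (0.2498006820678711, 0.07455018162727356), 88.41619873046875)
```

arm_command([
  [0.5,3,-0.3,0,0],
  [0.5,6,-0.7,0,0],
  [0.5,9,-1,0,0],
  [0.5,12,-1.4,0,0],
  [0.5,15,-1.7,0,0],
])

```text
time_s: 28.32
eef_pos: [0.4355, 0.0749, 0.3388]
tool_rot: [-3.142, -0.0, -1.571]
contact_force: [1.5, -0.0, 0.0]
opening: 0.0642
finger_force: 0.0
```

arm_command([
  [0.5,3,-0.4,0,0],
  [0.5,6,-0.8,0,0],
  [0.5,9,-1.2,0,0],
  [0.5,12,-1.6,0,0],
  [0.5,12.6,-1.7,0,0],
])

```text
time_s: 28.73
eef_pos: [0.4525, -0.0529, 0.3387]
tool_rot: [3.141, -0.001, -1.574]
contact_force: [-0.5, -0.9, -0.6]
opening: 0.0643
finger_force: 0.0
```

arm_command([
  [0.5,0,0,2.5,0],
  [0.5,0,0,5,0],
  [0.5,0,0,7.5,0],
  [0.5,0,0,10,0],
  [0.5,0,0,10,0],
])

```text
time_s: 29.15
eef_pos: [0.4504, -0.0499, 0.2345]
tool_rot: [3.133, -0.0, -1.573]
contact_force: [-0.6, 0.9, -0.1]
opening: 0.0636
finger_force: 0.0
```

arm_command([
  [0.5,0,0,0,0],
  [0.5,0,0,0,0],
  [0.5,0,0,0,0],
  [0.5,0,0,0,0],
  [0.5,0,0,0,0],
])

```text
time_s: 29.57
eef_pos: [0.4531, -0.0495, 0.2398]
tool_rot: [-3.139, 0.0, -1.571]
contact_force: [-0.1, 0.3, 0.2]
opening: 0.0637
finger_force: 0.0
```

arm_command([
  [0.5,-0.1,0,2,0],
  [0.5,-0.1,0,4,0],
  [0.5,-0.1,0,5.8,0],
  [0.5,-0.1,0,5.8,0],
  [0.5,-0.1,0,5.8,0],
])

```text
time_s: 29.98
eef_pos: [0.4527, -0.0486, 0.1808]
tool_rot: [3.14, -0.001, -1.571]
contact_force: [0.5, 0.2, 0.6]
opening: 0.0641
finger_force: 0.0
```

arm_command([
  [-1,0,0,0,0],
  [-1,0,0,0,0],
  [-1,0,0,0,0],
  [-1,0,0,0,0],
  [-1,0,0,0,0],
])

```text
time_s: 30.4
eef_pos: [0.4535, -0.0485, 0.1824]
tool_rot: [-3.138, 0.0, -1.571]
contact_force: [-1.0, 0.1, 6.1]
opening: 0.0445
finger_force: 61.4
```

arm_command([
  [-1,0,0,-2,0],
  [-1,0,0,-5,0],
  [-1,0,0,-8,0],
  [-1,0,0,-11,0],
  [-1,0,0,-13,0],
])

```text
time_s: 30.82
eef_pos: [0.453, -0.0486, 0.3145]
tool_rot: [-3.137, 0.0, -1.571]
contact_force: [-0.6, -0.5, -1.5]
opening: 0.044
finger_force: 61.7
```

arm_command([
  [-1,1.5,-2.8,0,0],
  [-1,3,-5.6,0,0],
  [-1,4.5,-8.4,0,0],
  [-1,5.4,-10.4,0,0],
  [-1,5.4,-10.4,0,0],
])

```text
time_s: 31.23
eef_pos: [0.5594, -0.1041, 0.3105]
tool_rot: [-3.14, -0.001, -1.573]
contact_force: [0.3, 0.2, -0.8]
opening: 0.0443
finger_force: 61.7
```

arm_command([
  [-1,0,0,0,0],
  [-1,0,0,0,0],
  [-1,0,0,0,0],
  [-1,0,0,0,0],
  [-1,0,0,0,0],
])

```text
time_s: 31.65
eef_pos: [0.5562, -0.1023, 0.3112]
tool_rot: [-3.141, 0.0, -1.571]
contact_force: [-0.7, -0.4, -1.1]
opening: 0.0444
finger_force: 61.7
```

arm_command([
  [-1,0.1,-0.2,1.5,0],
  [-1,0.1,-0.2,3,0],
  [-1,0.1,-0.2,4,0],
  [-1,0.1,-0.2,5,0],
  [-1,0.1,-0.2,5,0],
])

```text
time_s: 32.07
eef_pos: [0.5579, -0.1034, 0.2586]
tool_rot: [3.138, 0.0, -1.571]
contact_force: [-0.2, 0.1, -1.9]
opening: 0.0445
finger_force: 61.8
```

arm_command([
  [-1,0,0,0.5,0],
  [-1,0,0,1,0],
  [-1,0,0,1.5,0],
  [-1,0,0,2,0],
  [-1,0,0,2.5,0],
])

```text
time_s: 32.48
eef_pos: [0.5587, -0.1036, 0.2354]
tool_rot: [-3.141, 0.0, -1.571]
contact_force: [-0.8, 0.0, -2.5]
opening: 0.0446
finger_force: 61.8
```

arm_command([
  [-1,0,0,0.8,0],
  [-1,0,0,1.6,0],
  [-1,0,0,2.4,0],
  [-1,0,0,3.2,0],
  [-1,0,0,3.6,0],
])

```text
time_s: 32.9
eef_pos: [0.5582, -0.1036, 0.1981]
tool_rot: [3.14, 0.0, -1.571]
contact_force: [0.1, -0.5, -1.1]
opening: 0.0441
finger_force: 61.8
```

arm_command([
  [-1,0,0,0,0],
  [-1,0,0,0,0],
  [0.5,0,0,0,0],
  [0.5,0,0,0,0],
  [0.5,0,0,0,0],
])

```text
time_s: 33.32
eef_pos: [0.559, -0.1036, 0.2004]
tool_rot: [-3.14, -0.0, -1.571]
contact_force: [-0.3, -0.2, 1.0]
opening: 0.064
finger_force: 0.0
```

arm_command([
  [0.5,0,0,-2,0],
  [0.5,0,0,-5,0],
  [0.5,0,0,-8,0],
  [0.5,0,0,-8,0],
  [0.5,0,0,-8,0],
])

```text
time_s: 33.73
eef_pos: [0.5593, -0.1036, 0.2822]
tool_rot: [-3.136, 0.0, -1.571]
contact_force: [-0.5, -0.5, -0.6]
opening: 0.0642
finger_force: 0.0
```

arm_command([
  [0.5,2,3.2,0,0],
  [0.5,4,6.4,0,0],
  [0.5,6,9.6,0,0],
  [0.5,8,12.8,0,0],
  [0.5,8.7,14.1,0,0],
])

```text
time_s: 34.15
eef_pos: [0.4138, -0.1918, 0.2787]
tool_rot: [3.139, 0.001, -1.573]
contact_force: [0.4, -0.0, 0.5]
opening: 0.064
finger_force: 0.0
```

arm_command([
  [0.5,0,0,1.5,0],
  [0.5,0,0,3,0],
  [0.5,0,0,4,0],
  [0.5,0,0,4,0],
  [0.5,0,0,4,0],
])

```text
time_s: 34.57
eef_pos: [0.4174, -0.1905, 0.2391]
tool_rot: [3.14, 0.0, -1.571]
contact_force: [-0.1, -0.1, 0.4]
opening: 0.064
finger_force: 0.0
```

arm_command([
  [0.5,0,0,0,0],
  [0.5,0,0,0,0],
  [0.5,0,0,0,0],
  [0.5,0,0,0,0],
  [0.5,0,0,0,0],
])

```text
time_s: 34.98
eef_pos: [0.4178, -0.1905, 0.24]
tool_rot: [-3.141, -0.0, -1.571]
contact_force: [-0.5, 0.1, 0.3]
opening: 0.064
finger_force: 0.0
```

Run:
```python
from h import *
for n in('scene','top'):
    c=shot(n,n[0]+'4')
    for o in spools(c,.03): print(o)
```

```text
(np.int32(187), array([335.3, 184.9]), array([14.4, 18.1]), np.float64(0.0458), array([0.4174, 0.1335, 0.0458]))
(np.int32(196), array([308.3, 200.2]), array([14.9, 17.8]), np.float64(0.0461), array([0.4199, 0.05  , 0.0461]))
(np.int32(244), array([284.3, 270.5]), array([17.5, 19.2]), np.float64(0.0571), array([ 0.5601, -0.1039,  0.0571]))
(np.int32(206), array([347.7, 250. ]), array([16.5, 16.7]), np.float64(0.0594), array([ 0.5583, -0.1026,  0.0594]))
(np.int32(213), array([254.8, 302.6]), array([17. , 17.4]), np.float64(0.0474), array([0.4157, 0.1352, 0.0474]))
(np.int32(122), array([286.6, 302.4]), array([15.9, 17.3]), np.float64(0.0483), array([0.4181, 0.0527, 0.0483]))
```

arm_command([
  [0.5,0,0,2,0],
  [0.5,0,0,4,0],
  [0.5,0,0,5.8,0],
  [0.5,0,0,5.8,0],
  [0.5,0,0,5.8,0],
])

```text
time_s: 35.5
eef_pos: [0.4175, -0.1906, 0.1814]
tool_rot: [3.14, -0.0, -1.571]
contact_force: [-0.0, 0.3, 0.1]
opening: 0.0639
finger_force: 0.0
```

arm_command([
  [-1,0,0,0,0],
  [-1,0,0,0,0],
  [-1,0,0,0,0],
  [-1,0,0,0,0],
  [-1,0,0,0,0],
])

```text
time_s: 35.92
eef_pos: [0.4183, -0.1907, 0.1833]
tool_rot: [-3.139, -0.001, -1.571]
contact_force: [-1.0, 0.4, 6.1]
opening: 0.0449
finger_force: 61.3
```

arm_command([
  [-1,0,0,-2,0],
  [-1,0,0,-5,0],
  [-1,0,0,-8,0],
  [-1,0,0,-11,0],
  [-1,0,0,-13,0],
])

```text
time_s: 36.33
eef_pos: [0.4179, -0.1907, 0.3155]
tool_rot: [-3.137, -0.001, -1.571]
contact_force: [0.8, -0.1, -0.8]
opening: 0.0446
finger_force: 61.7
```

arm_command([
  [-1,-0.1,-3,0,0],
  [-1,-0.3,-6,0,0],
  [-1,-0.5,-9,0,0],
  [-1,-0.7,-12,0,0],
  [-1,-0.7,-13.8,0,0],
])

```text
time_s: 36.75
eef_pos: [0.5579, -0.1832, 0.312]
tool_rot: [-3.14, 0.0, -1.571]
contact_force: [0.2, 0.5, -1.2]
opening: 0.0449
finger_force: 61.8
```

arm_command([
  [-1,0,0,0,0],
  [-1,0,0,0,0],
  [-1,0,0,0,0],
  [-1,0,0,0,0],
  [-1,0,0,0,0],
])

```text
time_s: 37.17
eef_pos: [0.5549, -0.1837, 0.3122]
tool_rot: [-3.141, 0.0, -1.571]
contact_force: [-0.1, -0.7, -0.9]
opening: 0.0449
finger_force: 61.8
```

arm_command([
  [-1,0,-0.1,1.5,0],
  [-1,0,-0.1,3,0],
  [-1,0,-0.1,4,0],
  [-1,0,-0.1,5,0],
  [-1,0,-0.1,5,0],
])

```text
time_s: 37.58
eef_pos: [0.5557, -0.1835, 0.2596]
tool_rot: [3.138, 0.001, -1.572]
contact_force: [-0.7, -0.1, -1.8]
opening: 0.0445
finger_force: 61.8
```

arm_command([
  [-1,0,0,0.5,0],
  [-1,0,0,1,0],
  [-1,0,0,1.5,0],
  [-1,0,0,2,0],
  [-1,0,0,2.5,0],
])

```text
time_s: 38.0
eef_pos: [0.5567, -0.1836, 0.2364]
tool_rot: [-3.141, -0.0, -1.571]
contact_force: [-0.5, 0.4, -1.7]
opening: 0.0446
finger_force: 61.8
```

arm_command([
  [-1,0,0,0.8,0],
  [-1,0,0,1.6,0],
  [-1,0,0,2.4,0],
  [-1,0,0,3.2,0],
  [-1,0,0,3.6,0],
])

```text
time_s: 38.42
eef_pos: [0.5562, -0.1835, 0.199]
tool_rot: [3.14, 0.0, -1.571]
contact_force: [-0.7, 0.3, -2.0]
opening: 0.0447
finger_force: 61.8
```

arm_command([
  [-1,0,0,0,0],
  [-1,0,0,0,0],
  [0.5,0,0,0,0],
  [0.5,0,0,0,0],
  [0.5,0,0,0,0],
])

```text
time_s: 38.83
eef_pos: [0.557, -0.1837, 0.2014]
tool_rot: [-3.14, -0.0, -1.571]
contact_force: [-0.1, -0.2, -0.1]
opening: 0.0644
finger_force: 0.0
```

arm_command([
  [0.5,0,0,-2,0],
  [0.5,0,0,-5,0],
  [0.5,0,0,-8,0],
  [0.5,0,0,-8,0],
  [0.5,0,0,-8,0],
])

```text
time_s: 39.25
eef_pos: [0.5573, -0.1837, 0.2833]
tool_rot: [-3.136, -0.001, -1.571]
contact_force: [-0.3, -0.3, -0.0]
opening: 0.0645
finger_force: 0.0
```

arm_command([
  [0.5,2,3,0,0],
  [0.5,4,6,0,0],
  [0.5,6,9,0,0],
  [0.5,8,12,0,0],
  [0.5,10,15,0,0],
])

```text
time_s: 39.67
eef_pos: [0.4048, -0.2839, 0.2799]
tool_rot: [3.14, 0.001, -1.571]
contact_force: [0.2, -1.3, -0.0]
opening: 0.064
finger_force: 0.0
```

arm_command([
  [0.5,1.5,1.4,0,0],
  [0.5,2.9,2.7,0,0],
  [0.5,2.9,2.7,2,0],
  [0.5,2.9,2.7,4,0],
  [0.5,2.9,2.7,4,0],
])

```text
time_s: 40.08
eef_pos: [0.3775, -0.3118, 0.2367]
tool_rot: [3.135, 0.004, -1.573]
contact_force: [-0.7, -0.2, -0.2]
opening: 0.0646
finger_force: 0.0
```

arm_command([
  [0.5,0,0,0,0],
  [0.5,0,0,0,0],
  [0.5,0,0,0,0],
  [0.5,0,0,0,0],
  [0.5,0,0,0,0],
])

```text
time_s: 40.5
eef_pos: [0.38, -0.3125, 0.2414]
tool_rot: [-3.14, -0.001, -1.571]
contact_force: [-0.3, 0.1, -0.2]
opening: 0.0644
finger_force: 0.0
```

Run:
```python
from h import *
for n in('scene','top'):
    c=shot(n,n[0]+'5')
    for o in spools(c,.03): print(o)
```

```text
(np.int32(184), array([335.3, 184.9]), array([14.5, 18.1]), np.float64(0.046), array([0.4175, 0.1334, 0.046 ]))
(np.int32(195), array([308.3, 200.3]), array([15.1, 17.8]), np.float64(0.046), array([0.42  , 0.0501, 0.046 ]))
(np.int32(245), array([284.3, 270.5]), array([17.7, 19.2]), np.float64(0.0571), array([ 0.5602, -0.1038,  0.0571]))
(np.int32(256), array([253.4, 287.3]), array([18.2, 19.6]), np.float64(0.0569), array([ 0.5581, -0.1839,  0.0569]))
(np.int32(206), array([347.7, 249.9]), array([16.4, 16.7]), np.float64(0.0605), array([ 0.5585, -0.1025,  0.0605]))
(np.int32(201), array([378.3, 251.6]), array([16.6, 17. ]), np.float64(0.0592), array([ 0.5562, -0.1828,  0.0592]))
(np.int32(213), array([254.8, 302.6]), array([16.8, 17.4]), np.float64(0.0475), array([0.4156, 0.1352, 0.0475]))
(np.int32(211), array([287. , 302.3]), array([17. , 17.4]), np.float64(0.0487), array([0.4184, 0.0516, 0.0487]))
```

arm_command([
  [0.5,0,0,2,0],
  [0.5,0,0,4,0],
  [0.5,0,0,6,0],
  [0.5,0,0,6,0],
  [0.5,0,0,6,0],
])

```text
time_s: 41.02
eef_pos: [0.3794, -0.3125, 0.1804]
tool_rot: [3.14, 0.001, -1.571]
contact_force: [-0.5, -0.8, 0.0]
opening: 0.0645
finger_force: 0.0
```

arm_command([
  [-1,0,0,0,0],
  [-1,0,0,0,0],
  [-1,0,0,0,0],
  [-1,0,0,0,0],
  [-1,0,0,0,0],
])

```text
time_s: 41.43
eef_pos: [0.3802, -0.3129, 0.1825]
tool_rot: [-3.139, -0.002, -1.571]
contact_force: [-1.4, 1.4, 6.2]
opening: 0.0452
finger_force: 61.5
```

arm_command([
  [-1,0,0,-2,0],
  [-1,0,0,-5,0],
  [-1,0,0,-8,0],
  [-1,0,0,-11,0],
  [-1,0,0,-13,0],
])

```text
time_s: 41.85
eef_pos: [0.3798, -0.3127, 0.3145]
tool_rot: [-3.137, -0.002, -1.571]
contact_force: [0.6, -0.5, -0.7]
opening: 0.0453
finger_force: 61.6
```

arm_command([
  [-1,-1,-3.5,0,0],
  [-1,-2,-7,0,0],
  [-1,-3,-10.5,0,0],
  [-1,-4,-14,0,0],
  [-1,-5,-17.4,0,0],
])

```text
time_s: 42.27
eef_pos: [0.5551, -0.2618, 0.3114]
tool_rot: [-3.141, 0.0, -1.571]
contact_force: [0.5, -0.4, 0.1]
opening: 0.0447
finger_force: 61.7
```

arm_command([
  [-1,0,0,0,0],
  [-1,0,0,0,0],
  [-1,0,0,0,0],
  [-1,0,0,0,0],
  [-1,0,0,0,0],
])

```text
time_s: 42.68
eef_pos: [0.5527, -0.263, 0.3113]
tool_rot: [-3.141, -0.0, -1.572]
contact_force: [-0.1, 0.0, -1.2]
opening: 0.0448
finger_force: 61.8
```

arm_command([
  [-1,0,-0.1,1.5,0],
  [-1,0,-0.1,3,0],
  [-1,0,-0.1,4,0],
  [-1,0,-0.1,5,0],
  [-1,0,-0.1,5,0],
])

```text
time_s: 43.1
eef_pos: [0.5536, -0.2626, 0.2586]
tool_rot: [3.138, 0.001, -1.572]
contact_force: [-0.5, 0.7, -1.5]
opening: 0.0452
finger_force: 61.8
```

arm_command([
  [-1,0,0,0.5,0],
  [-1,0,0,1,0],
  [-1,0,0,1.5,0],
  [-1,0,0,2,0],
  [-1,0,0,2.5,0],
])

```text
time_s: 43.52
eef_pos: [0.5547, -0.2626, 0.2354]
tool_rot: [-3.141, -0.0, -1.571]
contact_force: [-0.4, 0.0, -1.4]
opening: 0.0446
finger_force: 61.8
```

Sliding on freely. I'll finish lowering, release, then back off clear towards the base for the final check.

arm_command([
  [-1,0,0,0.8,0],
  [-1,0,0,1.6,0],
  [-1,0,0,2.4,0],
  [-1,0,0,3.2,0],
  [-1,0,0,3.6,0],
])

```text
time_s: 43.93
eef_pos: [0.5542, -0.2625, 0.1979]
tool_rot: [3.14, 0.001, -1.571]
contact_force: [-0.2, -0.3, -0.6]
opening: 0.0449
finger_force: 61.8
```

arm_command([
  [-1,0,0,0,0],
  [-1,0,0,0,0],
  [0.5,0,0,0,0],
  [0.5,0,0,0,0],
  [0.5,0,0,0,0],
])

```text
time_s: 44.35
eef_pos: [0.5549, -0.2627, 0.2004]
tool_rot: [-3.14, -0.0, -1.571]
contact_force: [-1.1, -0.8, 1.0]
opening: 0.0637
finger_force: 0.0
```

arm_command([
  [0.5,0,0,-2,0],
  [0.5,0,0,-5,0],
  [0.5,0,0,-8,0],
  [0.5,0,0,-11,0],
  [0.5,0,0,-14,0],
])

```text
time_s: 44.77
eef_pos: [0.5544, -0.2626, 0.3417]
tool_rot: [-3.141, -0.0, -1.571]
contact_force: [0.9, 0.4, -0.5]
opening: 0.064
finger_force: 0.0
```

arm_command([
  [0.5,2,3,0,0],
  [0.5,4,6,0,0],
  [0.5,6,9,0,0],
  [0.5,8,12,0,0],
  [0.5,10,15,0,0],
])

```text
time_s: 45.18
eef_pos: [0.4031, -0.3631, 0.3403]
tool_rot: [-3.14, -0.001, -1.571]
contact_force: [-0.1, -1.8, -0.2]
opening: 0.0645
finger_force: 0.0
```

arm_command([
  [0.5,0,0,0,0],
  [0.5,0,0,0,0],
  [0.5,0,0,0,0],
  [0.5,0,0,0,0],
  [0.5,0,0,0,0],
])

```text
time_s: 45.6
eef_pos: [0.4054, -0.362, 0.3396]
tool_rot: [-3.142, 0.0, -1.57]
contact_force: [0.6, -0.4, 0.4]
opening: 0.0639
finger_force: 0.0
```

Run:
```python
from h import *
a=shot('scene','s6');b=shot('top','t6')
A,B=a['img'][:,:,::-1],b['img'][:,:,::-1]
for c in(a,b):
    for o in spools(c,.03): print(o)
o=np.zeros((600,800,3),np.uint8)
o[:300,:400]=cv2.resize(A[195:228,365:409],(400,300),interpolation=2)
o[:300,400:]=cv2.resize(B[185:260,175:275],(400,300),interpolation=2)
o[300:,:400]=cv2.resize(A[100:400,100:500],(400,300))
o[300:,400:]=cv2.resize(B[100:400,150:550],(400,300))
cv2.imwrite('pics/c6.png',o)
```

```text
(np.int32(184), array([335.3, 184.9]), array([14.5, 18.1]), np.float64(0.0466), array([0.4179, 0.1331, 0.0466]))
(np.int32(195), array([308.3, 200.3]), array([15.1, 17.8]), np.float64(0.046), array([0.4201, 0.05  , 0.046 ]))
(np.int32(245), array([284.3, 270.5]), array([17.7, 19.2]), np.float64(0.057), array([ 0.5601, -0.1038,  0.057 ]))
(np.int32(255), array([253.5, 287.3]), array([18.2, 19.6]), np.float64(0.0567), array([ 0.5581, -0.1838,  0.0567]))
(np.int32(271), array([221.7, 304.4]), array([18.6, 20.7]), np.float64(0.0572), array([ 0.5561, -0.2631,  0.0572]))
(np.int32(205), array([347.8, 249.9]), array([16.6, 17. ]), np.float64(0.0597), array([ 0.5585, -0.1028,  0.0597]))
(np.int32(204), array([378.3, 251.6]), array([16.7, 17. ]), np.float64(0.06), array([ 0.5562, -0.1827,  0.06  ]))
(np.int32(213), array([254.8, 302.5]), array([17.1, 17.3]), np.float64(0.0477), array([0.4158, 0.1352, 0.0477]))
(np.int32(211), array([287. , 302.3]), array([17. , 17.4]), np.float64(0.048), array([0.4185, 0.0517, 0.048 ]))
```

View pics/c6.png

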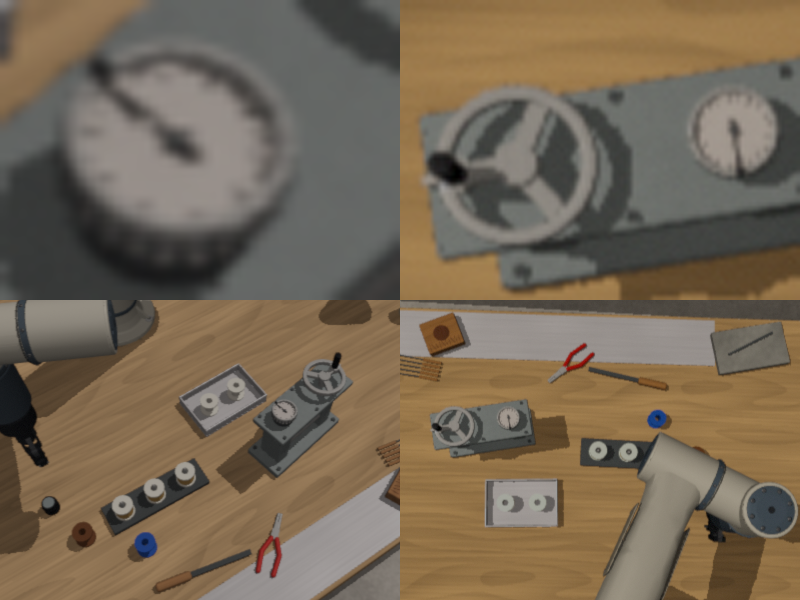

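The picture shows all three full spools seated on the stand, two bare spools in the tray, the handle at the post, the zero mark on the needle and the bystanders in place. Handing in.

```bash
python3 -c "
from station import robot
print(robot.sign_off())"
```

```text
the job is handed in; nothing more can be done
None
```

I handed the job in after about 46 s of the 210 s: my last pictures show the handle at the index post, the zero mark on the needle, all three full spools seated on their own spindles, both bare spools in the tray, and the pliers, loupe and file in place; the sign-off gave no verdict.

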